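# Fill the cooling bowl with control bottles

### The job

One amber control bottle has fallen over on the bench: stand it upright on the bench and let go of it, then take it again (the slim black caps give room for the fingers among other bottles) and pack it into the round white cooling bowl together with the other spare bottle that stands on the bench. The bowl already holds five bottles and has room for exactly seven, one in the middle and six round it, and all seven must end standing upright on the bowl's floor. Lower the glass in, do not let it drop into the bowl; do not lift out or tip over the five bottles in it, and leave the can and the tube rack where they are.

Things in the scene. Friction and masses are not known exactly. Their poses are not given: they have to be found in the camera images.
- bowl_floor (a point): Centre of the inner floor of the round white cooling bowl (blue band outside, fixed to the bench): inner diameter 138 mm, wall 5 mm, inner floor 12 mm and rim 62 mm above the bench; z up. Five loose bottles stand in it: one in the middle, four in a row round it at about 45 mm from the centre and 60 degrees apart; the two neighbouring outer places left over are empty, on a side that varies
- fallen_mid (a point): The fallen bottle, lying ahead and to the left of the robot, cap to the left within about 50 degrees, free to roll; held lightly it can swivel in the fingers: grip the middle of its body with about 60 N. Same as all the bottles (see spare_mid), 0.08 to 0.17 kg, 42 mm across, 114 mm tall. This point is half-way up on its axis (57 mm from the base); z runs from base to cap
- spare_mid (a point): The other spare bottle, standing on the bench, 0.08 to 0.17 kg, 42 mm across, 114 mm tall: round amber glass body 72 mm high with flat base (edge bevelled by 3 mm), white label with a green stripe, then a slim black dropper cap 15 mm across and 42 mm long. This point is half-way up on its axis (57 mm from the base); z runs from base to cap
- packed_c_mid (a point): The bottle in the middle of the bowl, loose, 0.12 kg, 42 mm across, 114 mm tall: round amber glass body 72 mm high with flat base (edge bevelled by 3 mm), white label with a green stripe, then a slim black dropper cap 15 mm across and 42 mm long. This point is half-way up on its axis (57 mm from the base); z runs from base to cap
- packed_0_mid (a point): One of the four outer bottles already in the bowl, loose, 0.12 kg, 42 mm across, 114 mm tall: round amber glass body 72 mm high with flat base (edge bevelled by 3 mm), white label with a green stripe, then a slim black dropper cap 15 mm across and 42 mm long. This point is half-way up on its axis (57 mm from the base); z runs from base to cap
- packed_1_mid (a point): One of the four outer bottles already in the bowl, loose, 0.12 kg, 42 mm across, 114 mm tall: round amber glass body 72 mm high with flat base (edge bevelled by 3 mm), white label with a green stripe, then a slim black dropper cap 15 mm across and 42 mm long. This point is half-way up on its axis (57 mm from the base); z runs from base to cap
- packed_2_mid (a point): One of the four outer bottles already in the bowl, loose, 0.12 kg, 42 mm across, 114 mm tall: round amber glass body 72 mm high with flat base (edge bevelled by 3 mm), white label with a green stripe, then a slim black dropper cap 15 mm across and 42 mm long. This point is half-way up on its axis (57 mm from the base); z runs from base to cap
- packed_3_mid (a point): One of the four outer bottles already in the bowl, loose, 0.12 kg, 42 mm across, 114 mm tall: round amber glass body 72 mm high with flat base (edge bevelled by 3 mm), white label with a green stripe, then a slim black dropper cap 15 mm across and 42 mm long. This point is half-way up on its axis (57 mm from the base); z runs from base to cap
- strip_can: Bystander: white can of test strips with green lid and yellow band, 51 mm across, 78 mm tall, loose; origin under its centre. Spare bottle and can change places
- tube_rack: Bystander: grey rack 45 x 134 mm with a row of five capped tubes, 102 mm tall, loose, at the robot's right; origin under its centre, long side along its y

How it is judged:
On the way:
1. the fallen bottle stands upright on the bench, let go (angle between fallen_mid's own z axis and vertical below 0.09 rad and height (world z) of fallen_mid below 0.062 m and linear speed of fallen below 0.03 m/s and horizontal distance between fallen_mid and bowl_floor above 0.085 m and contact force between fallen and the arm below 0.05 N and contact force between fallen and the fingers below 0.05 N), for 0.2 s.
At the end, for the whole second after the job is handed in: All seven bottles are inside the bowl (axis within 53 mm of its centre), standing on its floor (base less than 4 mm above it), upright within 5 degrees, at rest and released (angle between each of packed_c_mid, packed_0_mid, packed_1_mid, packed_2_mid, packed_3_mid, fallen_mid, spare_mid's own z axis and vertical below 0.09 rad and horizontal distance between each of packed_c_mid, packed_0_mid, packed_1_mid, packed_2_mid, packed_3_mid, fallen_mid, spare_mid and bowl_floor below 0.053 m and z of each of packed_c_mid, packed_0_mid, packed_1_mid, packed_2_mid, packed_3_mid, fallen_mid, spare_mid in the frame of bowl_floor below 0.061 m and linear speed of each of packed_c, packed_0, packed_1, packed_2, packed_3, fallen, spare below 0.03 m/s); the robot touches nothing.
It fails at once if a bottle is dropped into the bowl (moves faster than 0.5 m/s with its base below 43 mm over the bowl's floor), a fall of about 13 mm or more ((linear speed of fallen above 0.5 m/s and horizontal distance between fallen_mid and bowl_floor below 0.06 m and z of fallen_mid in the frame of bowl_floor below 0.1 m) or (linear speed of spare above 0.5 m/s and horizontal distance between spare_mid and bowl_floor below 0.06 m and z of spare_mid in the frame of bowl_floor below 0.1 m)).
It fails at once if a bottle already in the bowl is tipped over 20 degrees or lifted by more than 30 mm (angle between any of packed_c_mid, packed_0_mid, packed_1_mid, packed_2_mid, packed_3_mid's own z axis and vertical above 0.35 rad or z of any of packed_c_mid, packed_0_mid, packed_1_mid, packed_2_mid, packed_3_mid in the frame of bowl_floor above 0.087 m).
It fails at once if the can or the tube rack is moved by more than 30 mm (distance of any of strip_can, tube_rack from where it was at the start of the episode above 0.03 m).
It also fails if it takes over 64 s, if anything falls off the work surface, if the arm or the gripper's body presses on something with over 40 N, if the wrist force passes 120 N, or if a joint passes its speed limit or range.

### The arm

A 6-joint arm with a two-finger parallel gripper is mounted at the origin on the work surface. World frame = base frame: x ahead of the robot, y to its left, z up, the work surface at z = 0. Lengths are in m, angles in rad, forces in N, time in s.
With the tool pointing down it reaches from about 0.35 to 0.775 m from the base axis. Payload 5.5 kg.
Tool frame: the origin (TCP) lies midway between the tips of the shut fingers; the grasp point (between the pads) lies 19 mm behind it; z points along the fingers, y is the direction in which the jaws open and shut (so a half turn about z gives the same grasp; the last joint's range is limited). The gripper opens to 85 mm and grips with 20 to 120 N. Pads are 22 mm wide; open, the fingers measure 114 mm over their backs; the gripper's body (76 mm by 85 mm) begins 54 mm behind the grasp point. The pads swing forward as they close: fully open they stand 13 mm farther back than shut.
Start: joints at [1.092, 0.313, 0.046, 1.304, 0, 1.431], TCP at [0.191, 0.542, 0.231] pointing down, gripper open.
Joint ranges: [-2.76, 2.76], [-0.86, 1.69], [-1.03, 1.26], [-2.2, 2.34], [-1.47, 1.5], [-3.14, 3.14]. Speed limits (rad/s): [2.57, 2.57, 3.14, 3.14, 3.14, 3.14].

### API

Orientations are given as a unit quaternion [w, x, y, z].
In Python, from cell import r gives the robot as it stands. Calls block until the motion is done:
- r.goto(position, orientation): joint-space move of the TCP to a pose.
- r.line_to(position, max_speed=0.15, rot=None): straight line of the TCP; rot=None keeps the orientation; max_speed is the mean speed in m/s.
- r.move_joints(angles): joint-space move.
- r.gripper_open() and r.gripper_close(grip_force=None): open the fingers fully, or close them until they stop; grip_force is the grip in N (None keeps the last).
- r.dwell(seconds).
- r.ik(position, orientation): joint angles nearest the present ones, or None.
- r.capture(name): name is "side" or "top" or "wrist"; returns (picture, depth): 480x640x3 uint8, blue, green, red; 480x640 float32, m along the optical axis (not along the pixel's ray), 0 where there is no reading.
- r.camera_params(name): a dict with "K" (3x3 intrinsics, pixels), "world_from_camera" (4x4, takes a point from camera to world coordinates). Camera axes: x right, y up, looking along -z (the intrinsics and any distortion apply to the point x, -y, -z); pixel columns grow to the right and rows downward; lengths in m; the calibration is good to about 2 mm. A picture is of the moment at which its call begins: read the wrist's pose just before it. camera_params takes no time and is no camera call; for the wrist camera it gives the pose at the moment of the call.
A pose or a line that the arm cannot do raises r.PlanningError and nothing moves.
- r.close_job(): hands the job in, once; it reports no verdict.
Trained networks look in the newest picture that a camera, given by its name, has taken for a name from the list of things; names that differ only in an ending like _2 or _b are one class to them, and where a whole thing is asked for, a point or a joint stands for the part that bears it (a point fixed in the world has none). Each returns a list of dicts, best first, with "conf" (0 to 1); they miss things now and then, are a little off and sometimes report something else, mostly with a low value. They report only what shows in the picture. A call takes as long as a camera call.
- r.find_in(label, camera): "extent" ([left, top, right, bottom] in pixels, round what is visible of it).
Readings, each from a call of its own:
- r.read_time_s(): time.
- r.read_joint_pos(): joint angles.
- r.read_joint_vel(): joint speeds.
- r.read_joint_efforts(): joint torques, N m.
- r.read_eef_pos(): TCP position.
- r.read_tcp_rot(): TCP orientation.
- r.read_contact_force(): force on the tool from outside, world axes, zero at the start.
- r.read_torque(): the same for the moment, N m.
- r.read_gripper_width(): finger opening in m.
Only numpy, scipy, OpenCV 4.12 (cv2) and the standard library are available. Lean on these libraries where they do the work, as an engineer would, in place of code of your own. Each camera call takes 0.05 s, during which the arm holds its last target. There are 200 camera calls.

## Working session

There is one attempt and no reset: what is moved stays moved. The work goes in short steps, each a Python script; the robot and the scene stay as the last script left them, time stands still between calls to the robot, and variables do not carry over. Pictures are saved under pics/ and viewed, about 8 in all and at most 12, crops included, and the job is handed in when it is done.

```bash
ls; mkdir -p pics; python3 - <<'E'
from cell import r
import cv2,numpy as np
for n in("top","side"):
    im,d=r.capture(n); cv2.imwrite(f"pics/{n}0.png",im); np.save(f"pics/{n}0.npy",d)
    p=r.camera_params(n); print(n,p)
    for l in("fallen_mid","bowl_floor","strip_can","tube_rack"):
        try: print(l,[(round(x["conf"],2),[round(v) for v in x["extent"]]) for x in r.find_in(l,n)])
        except Exception as e: print(l,e)
print(r.read_time_s(), r.read_tcp_rot())
E
```

```text
pics
top {'K': array([[590.8847152 ,   0.        , 317.54057567],
       [  0.        , 590.8847152 , 233.92876683],
       [  0.        ,   0.        ,   1.        ]]), 'world_from_camera': array([[-0.00897931,  0.98906285, -0.1472211 ,  0.37607493],
       [-0.99992988, -0.01001791, -0.00631476, -0.06657813],
       [-0.00772054,  0.14715407,  0.98908345,  1.25324767],
       [ 0.        ,  0.        ,  0.        ,  1.        ]])}
fallen_mid [(0.78, [143, 238, 199, 259])]
bowl_floor [(0.79, [349, 197, 426, 269])]
strip_can []
tube_rack [(0.91, [440, 263, 513, 290]), (0.73, [387, 239, 408, 259])]
side {'K': array([[441.38704584,   0.        , 324.84882089],
       [  0.        , 441.38704584, 239.93640706],
       [  0.        ,   0.        ,   1.        ]]), 'world_from_camera': array([[ 0.95812187,  0.20651449, -0.19837903,  0.37382463],
       [-0.28635252,  0.69619601, -0.65826541, -0.64530167],
       [ 0.00216934,  0.68750483,  0.72617657,  0.71126382],
       [ 0.        ,  0.        ,  0.        ,  1.        ]])}
fallen_mid [(0.67, [280, 159, 297, 188])]
bowl_floor [(0.63, [312, 265, 395, 352]), (0.36, [264, 206, 291, 244])]
strip_can [(0.95, [266, 201, 292, 247])]
tube_rack []
0.5 [-3.23815817e-06  1.68603127e-01  9.85684019e-01 -4.61736572e-06]
```

View pics/top0.png

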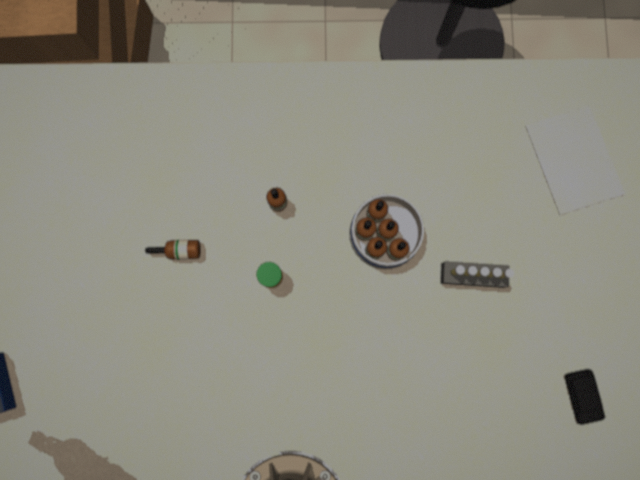

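View pics/side0.png

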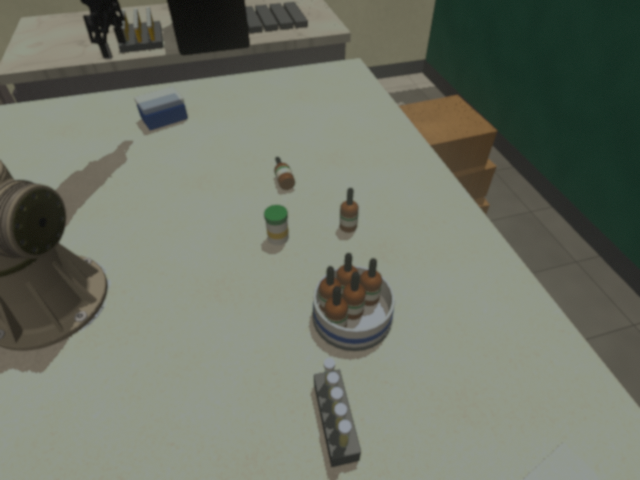

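The fallen bottle lies at px (172,250) with its cap to the left. The spare stands at (277,198) and the can at (269,274). The bowl is centred at about (388,232), and its two empty places are on the right and upper right (world −y and +x−y).

```bash
cat > h.py <<'E'
from cell import r
import cv2,numpy as np
from scipy.spatial.transform import Rotation as R
def cloud(n,name=None):
    p=r.camera_params(n); im,d=r.capture(n)
    if name: cv2.imwrite(f"pics/{name}.png",im)
    K=p["K"]; T=p["world_from_camera"]; v,u=np.indices(d.shape)
    c=np.stack([(u-K[0,2])/K[0,0]*d,-(v-K[1,2])/K[1,1]*d,-d],-1)
    P=c@T[:3,:3].T+T[:3,3]; P[d<=0]=np.nan
    return im,P
def blobs(mask,P,minpx=15):
    n,l,s,_=cv2.connectedComponentsWithStats(mask.astype(np.uint8))
    return [(P[l==i],s[i,4]) for i in range(1,n) if s[i,4]>=minpx]
def q(M):
    x=R.from_matrix(M).as_quat(); return [float(x[3]),*map(float,x[:3])]
def frame(z,y):  # tool frame from pointing dir z and jaw dir y
    z=np.array(z,float);z/=np.linalg.norm(z); y=np.array(y,float); y-=z*(y@z); y/=np.linalg.norm(y)
    return np.column_stack([np.cross(y,z),y,z])
def down(phi): return q(frame([0,0,-1],[np.cos(phi),np.sin(phi),0]))  # jaw dir phi
def best_down(pos,phi):
    # half-turn choice with the smaller last-joint travel
    c=[(o,r.ik(pos,o)) for o in (down(phi),down(phi+np.pi))]; c=[x for x in c if x[1] is not None]
    j=np.array(r.read_joint_pos()); c.sort(key=lambda x:abs(np.array(x[1])-j).max()); return c[0][0]
E
python3 - <<'E'
from h import *
p=r.camera_params("wrist"); Tw=p["world_from_camera"]
from h import R
qq=r.read_tcp_rot(); M=R.from_quat([*qq[1:],qq[0]]).as_matrix()
print("cam in tool",np.round(M.T@(Tw[:3,3]-r.read_eef_pos()),4),"\n",np.round(M.T@Tw[:3,:3],3)); print(p["K"][0,0])
im,P=cloud("top"); z=P[...,2]
ws=(abs(P[...,1])<.5)&(P[...,0]>.25)&(P[...,0]<.7)
print("bench",np.nanpercentile(z[ws],[5,50,95]))
for b,n in blobs(ws&(z>.012),P,30): print("obj",n,np.round(np.nanmin(b,0),3),np.round(np.nanmean(b,0),3),np.round(np.nanmax(b,0),3))
for b,n in blobs(ws&(z>.095),P,3): print("high",n,np.round(np.nanmean(b,0),3),np.round(np.nanmax(b[:,2]),3))
E
```

```text
cam in tool [ 7.710e-02  1.000e-04 -1.422e-01] 
 [[-0.     0.954  0.301]
 [ 1.     0.    -0.   ]
 [-0.     0.301 -0.954]]
371.7333327879602
bench [-0.00377193  0.00051994  0.03927445]
obj 407 [0.611 0.006 0.012] [0.627 0.025 0.068] [0.653 0.047 0.12 ]
obj 3683 [ 0.487 -0.275  0.012] [ 0.56  -0.198  0.061] [ 0.636 -0.128  0.131]
obj 811 [0.51  0.19  0.013] [0.529 0.232 0.036] [0.551 0.304 0.049]
obj 545 [0.448 0.014 0.012] [0.471 0.038 0.075] [0.498 0.065 0.084]
obj 1572 [ 0.445 -0.451  0.012] [ 0.47  -0.378  0.056] [ 0.499 -0.315  0.108]
high 52 [0.631 0.026 0.111] 0.12
high 61 [ 0.602 -0.181  0.12 ] 0.129
high 60 [ 0.564 -0.156  0.12 ] 0.131
high 64 [ 0.561 -0.201  0.12 ] 0.129
high 60 [ 0.524 -0.176  0.121] 0.13
high 64 [ 0.522 -0.221  0.12 ] 0.13
high 68 [ 0.476 -0.336  0.102] 0.107
high 68 [ 0.473 -0.359  0.102] 0.108
high 65 [ 0.472 -0.383  0.101] 0.107
high 66 [ 0.47  -0.407  0.102] 0.107
high 69 [ 0.468 -0.431  0.101] 0.106
```

```bash
python3 - <<'E'
from h import *
pos=[.53,.225,.22]
o=best_down(pos,0.0); print(o, r.ik(pos,o)); r.goto(pos,o)
im,P=cloud("wrist","w1"); np.save("w1.npy",P); z=P[...,2]
box=(abs(P[...,0]-.53)<.09)&(abs(P[...,1]-.235)<.1)
print("bench",np.nanmedian(z[box&(z<.01)]))
for b,n in blobs(box&(z>.008)&(z<.06),P,100):
    xy=b[:,:2]; m=xy.mean(0); w,V=np.linalg.eigh(np.cov((xy-m).T)); a=V[:,1]*np.sign(V[1,1]); t=(xy-m)@a; s=(xy-m)@V[:,0]
    print(n,m,"axis",a,np.degrees(np.arctan2(a[1],a[0])),"t",np.percentile(t,[.5,99.5]),"s",np.percentile(s,[1,99]),"zmax",np.percentile(b[:,2],98))
    for lo in np.arange(-.06,.08,.01):
        k=(t>lo)&(t<lo+.01)
        if k.sum()>5: print(round(lo,2),k.sum(),np.round(np.percentile(s[k],[2,98])*1e3,1),np.round(np.percentile(b[k,2],98)*1e3,1))
# feasibility of the standing pose for several tool tilts / jaw signs / places
a=np.array([0,1,0.]); 
for tilt in(45,60,70):
  for sg in(1,-1):
    for yaw in(-60,-30,0,30):
      t=np.radians(tilt); h=R.from_euler('z',yaw,degrees=True).apply(a); zt=h*np.sin(t)+np.array([0,0,-np.cos(t)])
      M=frame(zt,sg*np.cross(h,[0,0,1])); g=np.array([.5,.225,.04]); j=r.ik(list(g+.019*zt),q(M))
      print(tilt,sg,yaw,None if j is None else np.round(j,2))
E
```

```text
[0.0, 0.7071067811865475, 0.7071067811865475, 0.0] [0.26207862 0.31793514 0.02500715 1.27786834 0.         1.83287495]
bench -0.000578059431367961
4234 [0.52749589 0.23859942] axis [-0.02035533  0.99979281] 91.1663548933017 t [-0.0471225   0.06402322] s [-0.02041689  0.02035254] zmax 0.0420219643866814
-0.05 294 [-19.3  19.4] 41.7
-0.04 457 [-20.4  19.3] 41.9
-0.03 467 [-19.4  19.8] 42.2
-0.02 482 [-19.8  19.8] 42.4
-0.01 508 [-20.2  20.1] 42.5
0.0 510 [-20.4  19.7] 42.0
0.01 532 [-18.7  19.2] 41.6
0.02 299 [-13.4  14.1] 37.2
0.03 199 [-7.3  7.1] 28.8
0.04 198 [-7.4  6.8] 28.6
0.05 194 [-6.7  7.4] 28.6
0.06 94 [-6.1  6.4] 28.0
45 1 -60 None
45 1 -30 [-0.07  0.28 -0.93 -0.06  0.69  2.18]
45 1 0 [-0.11  0.48 -0.52  0.68  0.78  1.42]
45 1 30 [-0.05  0.72 -0.1   1.25  0.64  0.84]
45 -1 -60 None
45 -1 -30 [-0.07  0.28 -0.93 -0.06  0.69 -0.97]
45 -1 0 [-0.11  0.48 -0.52  0.68  0.78 -1.72]
45 -1 30 [-0.05  0.72 -0.1   1.25  0.64 -2.31]
60 1 -60 None
60 1 -30 None
60 1 0 [-0.2   0.63 -0.47  0.8   1.01  1.19]
60 1 30 [-0.11  0.91  0.04  1.51  0.78  0.6 ]
60 -1 -60 None
60 -1 -30 None
60 -1 0 [-0.2   0.63 -0.47  0.8   1.01 -1.95]
60 -1 30 [-0.11  0.91  0.04  1.51  0.78 -2.54]
70 1 -60 None
70 1 -30 None
70 1 0 [-0.24  0.76 -0.4   0.98  1.15  0.95]
70 1 30 [-0.13  1.05  0.15  1.71  0.84  0.42]
70 -1 -60 None
70 -1 -30 None
70 -1 0 [-0.24  0.76 -0.4   0.98  1.15 -2.19]
70 -1 30 [-0.13  1.05  0.15  1.71  0.84 -2.72]
```

View pics/w1.png

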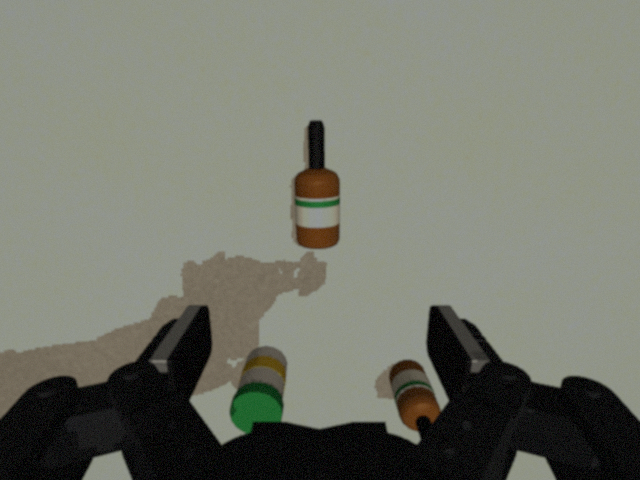

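The wrist view shows the fallen bottle at px (317,185), with its cap away from the gripper, and the can and spare at the bottom edge. I'll grip the bottle with the tool leaning 30° toward the cap, then rotate it 90° to stand it up.

```bash
python3 - <<'E'
from h import *
a=np.array([-.0204,.9998,0]); a/=np.linalg.norm(a); pt=np.array([.5277,.2275,.021]); L=.0167
jaw=np.cross(a,[0,0,1])
def pose(h,tilt): # tool points down, tilted by tilt deg toward h
    t=np.radians(tilt); zt=np.asarray(h)*np.sin(t)-np.array([0,0,np.cos(t)]); return zt
z1=pose(a,-30); o1=q(frame(z1,jaw)); T1=pt+L*z1
h=np.array([0,1.,0]); z2=pose(h,60); o2=q(frame(z2,np.cross(h,[0,0,1])))
for xs,ys in((.48,.32),(.46,.32),(.44,.3),(.5,.3)):
    s=np.array([xs,ys,.0375]); T2=s+L*z2; j=[r.ik(list(T2+[0,0,u]),o2) for u in(0,.1)]
    print(xs,ys,[None if k is None else np.round(k,2) for k in j])
    if all(k is not None for k in j): break
print(T1,r.ik(list(T1-.09*z1),o1),r.ik(list(T1),o1),r.ik(list(T1+[0,0,.1]),o1))
r.goto(list(T1-.09*z1),o1); r.line_to(list(T1),.1)
r.gripper_close(60); print("w",r.read_gripper_width())
r.line_to(list(T1+[0,0,.1]),.15)
print("F",np.round(r.read_contact_force(),2)," w",r.read_gripper_width())
r.goto(list(T2+[0,0,.1]),o2)
im,d=r.capture("side"); cv2.imwrite("pics/s1.png",im[60:300,150:470].repeat(2,0).repeat(2,1)); print(r.read_time_s(),r.read_gripper_width())
np.save("T2.npy",np.r_[T2,z2,s])
E
```

```text
0.48 0.32 [array([-0.01,  0.55, -0.62,  0.42,  1.05,  1.55]), array([-0.01,  0.38, -0.55,  0.66,  1.05,  1.55])]
[0.52787034 0.21915174 0.00653738] [ 0.54893584  0.66887464  0.13476491  1.31999481 -0.44645806  2.16405644] [ 0.48809499  0.68847997 -0.03991333  1.09703913 -0.46263224  2.09877295] [ 0.48809499  0.59577582  0.06358683  1.29324344 -0.46263224  2.09877295]
w 0.04043487407048076
F [ 0.06 -0.43 -0.87]  w 0.04050315085328347
6.6917 0.0405281653631222
```

View pics/s1.png

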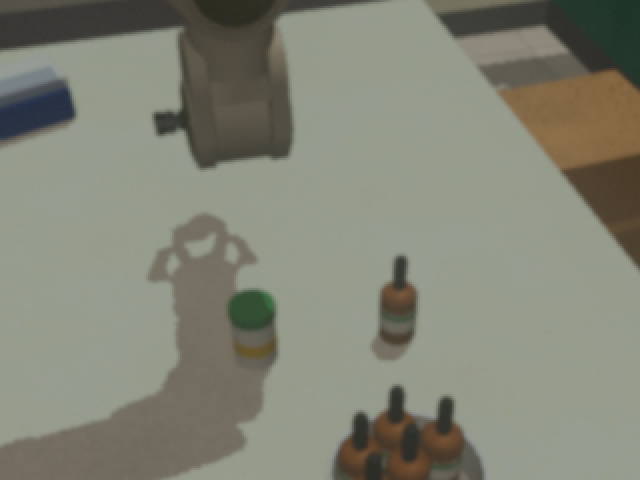

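The view shows only the arm's back at px (235,100), which hides the bottle. The fingers still read 40.5 mm, so it is held. I'll lower it and let go.

```bash
python3 - <<'E'
from h import *
v=np.load("T2.npy"); T2,z2,s=v[:3],v[3:6],v[6:]
r.line_to(list(T2+[0,0,.008]),.12); f0=np.array(r.read_contact_force())
u=.006
while u>=-.004:
    r.line_to(list(T2+[0,0,u]),.03); df=np.array(r.read_contact_force())-f0
    if df[2]>2.5: break
    u-=.002
print("u",u,"df",df)
r.gripper_open(); r.dwell(.2)
r.line_to(list(T2+[0,0,u]-.10*z2),.12)
pos=[.46,.3,.24]; o=best_down(pos,0.0); r.goto(pos,o)
im,P=cloud("wrist","w2"); z=P[...,2]
box=(abs(P[...,0]-.48)<.1)&(abs(P[...,1]-.32)<.1)
for b,n in blobs(box&(z>.01)&(z<.13),P,50): print("obj",n,b.min(0),b.mean(0),b.max(0))
for b,n in blobs(box&(z>.085)&(z<.13),P,5): print("cap",n,b.mean(0),np.median(b[b[:,2]>.108],0) if (b[:,2]>.108).any() else 0)
k=box&(z>.04)&(z<.068); print("body",np.median(P[k],0))
print(r.read_time_s())
E
```

```text
u 0.0 df [-1.06949427 -2.20539726  6.90484919]
obj 2020 [0.45845487 0.30024011 0.01000285] [0.47800616 0.32589069 0.07253733] [0.50004157 0.34211977 0.11519636]
cap 395 [0.47903723 0.32297193 0.10816404] [0.47919473 0.32181043 0.11281806]
body [0.47660153 0.3313474  0.06496748]
11.3167
```

View pics/w2.png

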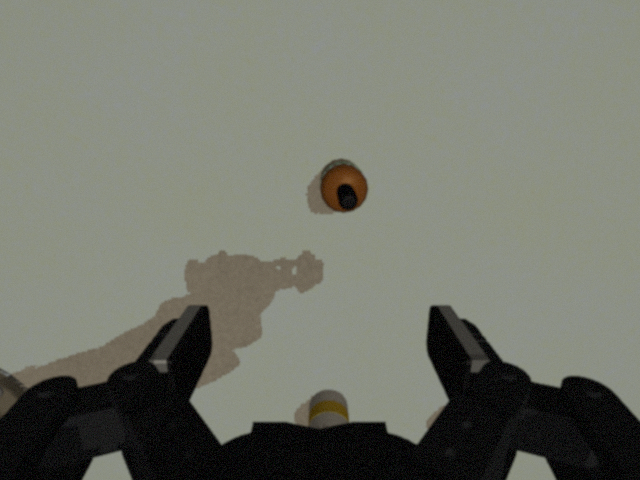

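The bottle stands upright at px (345,190), let go, at about (0.479, 0.321). Next I'll measure the bowl and the spare from close up.

```bash
cat >> h.py <<'E'
def caps(P,c,rad,base,minpx=20):
    z=P[...,2]; near=np.hypot(P[...,0]-c[0],P[...,1]-c[1])<rad; out=[]
    for b,n in blobs(near&(z>base+.095)&(z<base+.13),P,minpx):
        t=np.percentile(b[:,2],80); k=b[b[:,2]>t-.004]; out.append(np.r_[(k[:,:2].max(0)+k[:,:2].min(0))/2*.5+k[:,:2].mean(0)*.5,t])
    return np.array(out)
def rim(P,c):
    z=P[...,2]; d=np.hypot(P[...,0]-c[0],P[...,1]-c[1]); p=P[(z>.058)&(z<.067)&(d>.06)&(d<.083)][:,:2]
    from scipy.optimize import least_squares
    s=least_squares(lambda v:np.hypot(*(p-v[:2]).T)-v[2],[*c[:2],.0715],loss="soft_l1",f_scale=.002); return s.x
E
python3 - <<'E'
from h import *
def show(B):
    c=rim(P,B); k=caps(P,c,.065,.012); print("rim",np.round(c,4))
    for x in k: d=x[:2]-c[:2]; print(np.round(x,4),"r",round(np.hypot(*d),4),"ang",round(np.degrees(np.arctan2(d[1],d[0])),1))
pos=[.61,.0,.24]; r.goto(pos,best_down(pos,0.)); im,P=cloud("wrist"); print("spare",caps(P,[.63,.026],.05,0))
pos=[.561,-.215,.25]; r.goto(pos,best_down(pos,0.)); im,P=cloud("wrist","w3"); show([.561,-.201]); 
pos=[.561,-.19,.25]; r.goto(pos,best_down(pos,np.pi)) if False else None
print(r.read_time_s(),r.read_joint_pos())
E
```

```text
spare [[0.62981748 0.02654599 0.11333047]]
rim [ 0.5605 -0.2026  0.0708]
[ 0.563  -0.158   0.1257] r 0.0447 ang 86.9
[ 0.523  -0.1777  0.1253] r 0.045 ang 146.4
[ 0.6005 -0.1821  0.1254] r 0.045 ang 27.2
[ 0.5604 -0.2025  0.1254] r 0.0001 ang 140.7
[ 0.5208 -0.2224  0.1253] r 0.0444 ang -153.6
13.5667 [-4.96813700e-01  3.60631660e-01  1.58858473e-01  1.36918102e+00
  5.76745939e-04  1.07182994e+00]
```

View pics/w3.png

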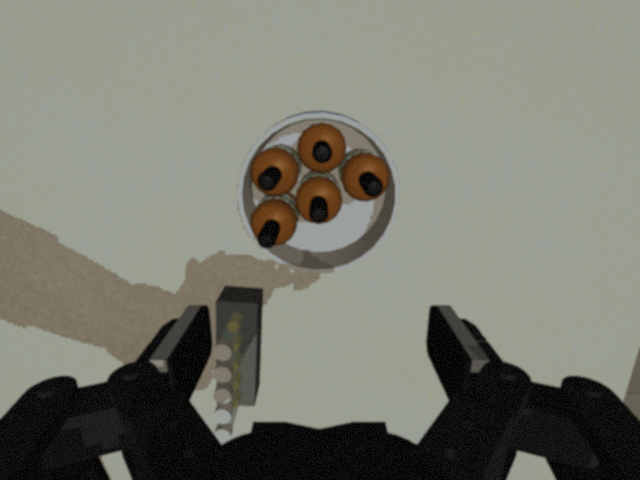

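The empty places are confirmed at about −33° and −93° on a 45 mm radius. The bowl centre is (0.5604, −0.2026) and the spare is at (0.6298, 0.0265). The spare goes to −93° with the jaws along the line to the other empty place.

```bash
cat >> h.py <<'E'
def pick(c,phi,off=(0,0),lift=.17):
    p=np.array([c[0]+off[0],c[1]+off[1],.079]); o=best_down(list(p),phi)
    r.goto(list(p+[0,0,.09]),o); r.line_to(list(p),.12); r.gripper_close(60)
    print("width",round(r.read_gripper_width(),4)); r.line_to(list(p+[0,0,lift]),.2)
def place(t,phi,off=(0,0)):
    p=np.array([t[0]+off[0],t[1]+off[1],.079+.012]); o=best_down(list(p+[0,0,.15]),phi)
    r.goto(list(p+[0,0,.15]),o); r.line_to(list(p+[0,0,.06]),.15); r.dwell(.1); f0=np.array(r.read_contact_force())
    u=.06
    while u>.0005:
        u=max(u-(.008 if u>.02 else .004 if u>.005 else .0015),.0005); r.line_to(list(p+[0,0,u]),.06)
        df=np.array(r.read_contact_force())-f0
        if np.abs(df).max()>1: print("u",round(u,4),"df",np.round(df,2))
        if df[2]>8 or np.hypot(*df[:2])>12: break
    print("end u",u,"w",r.read_gripper_width(),"t",r.read_time_s()); return u
E
python3 - <<'E'
from h import *
c=np.array([.5604,-.2026]); A=c+.0455*np.array([np.cos(np.radians(-93.3)),np.sin(np.radians(-93.3))])
phi=np.radians(27); print(A)
pick([.6298,.0265],phi)
u=place(A,phi)
E
```

```text
[ 0.55778084 -0.24802455]
width 0.0134
u 0.052 df [ 1.47 -0.22  0.8 ]
u 0.044 df [ 0.78 -0.16  1.56]
u 0.028 df [ 0.45 -0.26  1.55]
u 0.016 df [0.33 0.15 1.47]
u 0.0005 df [0.39 0.11 1.25]
end u 0.0005 w 0.013349781696604996 t 22.275
```

```bash
python3 - <<'E'
from h import *
for k in range(3):
    p=np.array(r.read_eef_pos()); f=r.read_contact_force()
    print(np.round(p,4),np.round(f,2))
    if f[2]>3: break
    r.line_to(list(p-[0,0,.0007]),.03)
r.gripper_open(); r.dwell(.2); p=np.array(r.read_eef_pos()); r.line_to(list(p+[0,0,.12]),.15)
pos=[.561,-.215,.25]; r.goto(pos,best_down(pos,0.)); im,P=cloud("wrist","w4")
B=[.5605,-.2026]; c=rim(P,B); k=caps(P,c,.065,.012); print("rim",np.round(c,4))
for x in k: d=x[:2]-c[:2]; print(np.round(x,4),"r",round(np.hypot(*d),4),"ang",round(np.degrees(np.arctan2(d[1],d[0])),1))
print(r.read_time_s())
E
```

```text
[ 0.5578 -0.248   0.0915] [ 0.02  0.25 -1.08]
[ 0.5579 -0.2482  0.0913] [-1.66 -0.37  2.59]
[ 0.558  -0.2483  0.0913] [-1.65  1.06  4.69]
rim [ 0.5605 -0.2026  0.0708]
[ 0.5632 -0.1579  0.1255] r 0.0448 ang 86.6
[ 0.5232 -0.1779  0.1253] r 0.0447 ang 146.5
[ 0.6005 -0.1822  0.1256] r 0.0449 ang 27.0
[ 0.5606 -0.2025  0.1253] r 0.0002 ang 66.5
[ 0.5208 -0.2224  0.1254] r 0.0444 ang -153.6
[ 0.558  -0.2476  0.1253] r 0.045 ang -93.2
25.2333
```

View pics/w4.png

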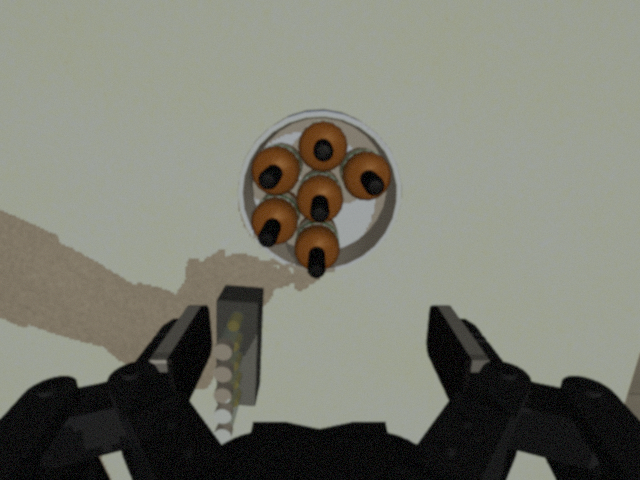

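The spare stands in place at px (317,248) and the other five have not shifted. Now the fallen bottle goes to −33°, with the jaws tangential (57°) and the tool 3 mm outboard to clear the neighbouring caps.

```bash
python3 - <<'E'
from h import *
c=np.array([.5605,-.2026]); d=np.array([np.cos(np.radians(-33.1)),np.sin(np.radians(-33.1))]); B=c+.0455*d
phi=np.radians(57); off=.003*d
pos=[.465,.305,.24]; r.goto(pos,best_down(pos,0.)); im,P=cloud("wrist"); f=caps(P,[.479,.321],.05,0); print("fallen",f)
pick(f[0],phi,off); q1=r.read_tcp_rot()
u=place(B,phi,off); q2=r.read_tcp_rot()
a,b=[R.from_quat([*x[1:],x[0]]) for x in(q1,q2)]; print("rot deg",np.degrees((a.inv()*b).magnitude()))
if u<.001:
  for k in range(3):
    p=np.array(r.read_eef_pos()); f=r.read_contact_force(); print(np.round(p,4),np.round(f,2))
    if f[2]>3: break
    r.line_to(list(p-[0,0,.0007]),.03)
E
```

```text
fallen [[0.47956642 0.32136492 0.11345561]]
width 0.0134
u 0.052 df [-0.27  0.58  1.12]
u 0.036 df [ 0.1  -0.38  1.28]
u 0.028 df [-0.52  0.24  1.57]
u 0.02 df [-0.37 -0.3   1.55]
end u 0.0005 w 0.013321914206803464 t 36.7333
rot deg 0.1268466455264339
[ 0.6011 -0.2291  0.0915] [ 0.44  0.07 -1.31]
[ 0.6013 -0.2292  0.0913] [-0.53 -0.04  2.5 ]
[ 0.6014 -0.2293  0.0913] [-1.96  0.63  5.5 ]
```

```bash
python3 - <<'E'
from h import *
r.gripper_open(); r.dwell(.2); p=np.array(r.read_eef_pos()); r.line_to(list(p+[0,0,.13]),.12)
pos=[.561,-.215,.25]; r.goto(pos,best_down(pos,0.)); im,P=cloud("wrist","w5")
c=rim(P,[.5605,-.2026]); k=caps(P,c,.065,.012); print("rim",np.round(c,4))
for x in k: d=x[:2]-c[:2]; print(np.round(x,4),"r",round(np.hypot(*d),4),"ang",round(np.degrees(np.arctan2(d[1],d[0])),1))
im,P=cloud("top"); z=P[...,2]; ws=(abs(P[...,1])<.5)&(P[...,0]>.4)&(P[...,0]<.7)&(z<.14)
for b,n in blobs(ws&(z>.012),P,30): print("obj",n,np.round(np.nanmin(b,0),3),np.round(np.nanmean(b,0),3),np.round(np.nanmax(b,0),3))
print(r.read_time_s(),r.read_contact_force())
E
```

```text
rim [ 0.5606 -0.2027  0.0709]
[ 0.563  -0.1579  0.1254] r 0.0448 ang 86.9
[ 0.5231 -0.1781  0.1255] r 0.0448 ang 146.7
[ 0.6003 -0.1823  0.1255] r 0.0447 ang 27.2
[ 0.5606 -0.2022  0.1255] r 0.0005 ang 91.7
[ 0.5209 -0.2225  0.1254] r 0.0443 ang -153.5
[ 0.5988 -0.227   0.1254] r 0.0453 ang -32.4
[ 0.5582 -0.2479  0.1252] r 0.0453 ang -93.0
obj 329 [ 0.553 -0.188  0.012] [ 0.6   -0.152  0.052] [ 0.635 -0.128  0.085]
obj 542 [0.447 0.014 0.013] [0.471 0.038 0.076] [0.498 0.065 0.087]
obj 1087 [ 0.445 -0.452  0.014] [ 0.468 -0.398  0.059] [ 0.495 -0.343  0.107]
40.3917 [ 0.66178663  0.32037703 -0.68628223]
```

View pics/w5.png

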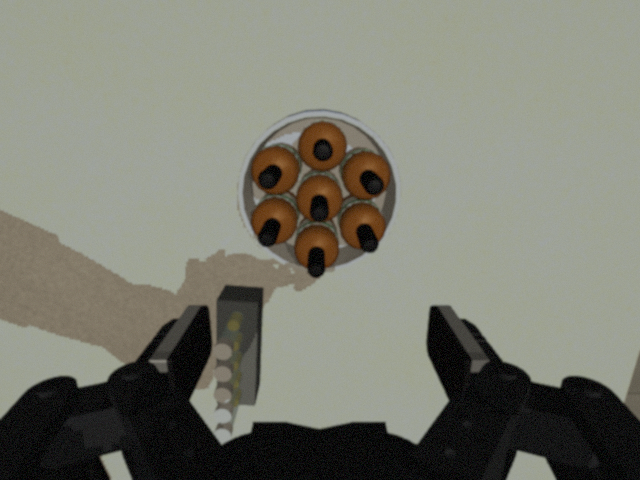

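All seven bottles show in the bowl. Their cap tops all read about 125.4 mm and the outer ones sit within 45.3 mm of the centre, and the can and rack have not moved. I'll hand it in.

```bash
python3 -c "
from cell import r
r.close_job()"
```

```text
the job is handed in; nothing more can be done
```

The fallen bottle was stood upright on the bench and released. Both it and the spare are now packed in the bowl, and the job is handed in. The clock read about 40 s of the allowed 64 s at the last check; handing in reported no verdict.

- **Standing up:** I gripped the lying bottle by its body with 60 N, turned it 90°, set it down and let go. A wrist view then showed it upright and free at about (0.479, 0.321).
- **Packing:** I took the spare and then the fallen bottle by their caps, and lowered each until light floor contact (about 5 N) before opening the fingers.
- **Last wrist view:** All seven cap tops read 125.2–125.5 mm, about 126 mm being expected for bottles standing on the bowl's floor. The six outer bottles are 44–45 mm from the bowl's centre and the seventh is in the middle. The five that were already there moved less than about 1 mm.
- **Can and rack:** The can measures the same as at the start. In the last top view the arm hid part of the rack, so its blob came out shorter; the parts in view had not moved.
- **Checks that gave nothing:** One side view was blocked by the arm and did not show the fallen bottle in the gripper, so I relied on the finger width of 40.5 mm there. Apart from the partly hidden rack, no check failed or disagreed.

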